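# Line the bottles up by height

### The job

Line up the four capped bottles that stand on the open bench top (not those on the shelves or on the white organiser) on the row of round rubber pads, one centred on each pad, from the tallest on the pad next to the upright black end block down to the shortest at the far end. Let every bottle stand upright and released, do not tip any over on the way, and leave the glass beaker standing where it is.

Things in the scene. Friction and masses are not known exactly. Their poses are not given: they have to be found in the camera images.
- bottle_170: white bottle with a long red cap, closed, standing upright on the bench (tallest, number 1): 170 mm tall, body 66 mm across, round cap 32 mm across whose free part runs from 138 to 170 mm above the foot; can be gripped by the cap from above. Origin at the centre of its underside, z up along the bottle; loose, 0.04 to 0.34 kg.
- bottle_125: brown bottle with a blue cap, closed, standing upright on the bench (second tallest, number 2): 125 mm tall, body 60 mm across, round cap 28 mm across whose free part runs from 104 to 125 mm above the foot; can be gripped by the cap from above. Origin at the centre of its underside, z up along the bottle; loose, 0.04 to 0.34 kg.
- bottle_110: white bottle with a white cap, closed, standing upright on the bench (third tallest, number 3): 110 mm tall, body 52 mm across, round cap 26 mm across whose free part runs from 93 to 110 mm above the foot; can be gripped by the cap from above. Origin at the centre of its underside, z up along the bottle; loose, 0.04 to 0.34 kg.
- bottle_90: teal bottle with a white cap (not the like one on top of the white organiser), closed, standing upright on the bench (shortest, number 4): 90 mm tall, body 44 mm across, round cap 20 mm across whose free part runs from 79 to 90 mm above the foot; can be gripped by the cap from above. Origin at the centre of its underside, z up along the bottle; loose, 0.04 to 0.34 kg.
- pad_a: round black rubber pad, 76 mm across and 2 mm thick, fixed on a low aluminium base (86 x 470 mm, 6 mm high); one of four equal pads in a straight row, 100 mm from centre to centre, in the order a, b, c, d along the row. Origin at the centre of its underside; its top, on which a bottle stands, is 2 mm above the origin and 8 mm above the bench.
- pad_b: round black rubber pad, 76 mm across and 2 mm thick, fixed on a low aluminium base (86 x 470 mm, 6 mm high); one of four equal pads in a straight row, 100 mm from centre to centre, in the order a, b, c, d along the row. Origin at the centre of its underside; its top, on which a bottle stands, is 2 mm above the origin and 8 mm above the bench.
- pad_c: round black rubber pad, 76 mm across and 2 mm thick, fixed on a low aluminium base (86 x 470 mm, 6 mm high); one of four equal pads in a straight row, 100 mm from centre to centre, in the order a, b, c, d along the row. Origin at the centre of its underside; its top, on which a bottle stands, is 2 mm above the origin and 8 mm above the bench.
- pad_d: round black rubber pad, 76 mm across and 2 mm thick, fixed on a low aluminium base (86 x 470 mm, 6 mm high); one of four equal pads in a straight row, 100 mm from centre to centre, in the order a, b, c, d along the row. Origin at the centre of its underside; its top, on which a bottle stands, is 2 mm above the origin and 8 mm above the bench.
- end_block: upright black block, 70 mm across the row, 22 mm along it and 55 mm high, fixed on one end of the aluminium base, beyond pad a at some starts and beyond pad d at others; its centre is 69 mm from the centre of the pad next to it. Origin at the centre of its underside. The other end of the base has only a flat 3 mm metal strip.
- glass_beaker: empty clear glass beaker, 74 mm across and 90 mm high, standing on the bench among the bottles, loose; it stays where it is. Origin at the centre of its underside.
Mind the look-alikes: they are no part of the job. Leave any green or yellow look-alike of the bottle_90 alone.

How it is judged (in metres and radians):
At the end, for the whole second after the job is handed in: Counted from the end block, the bottles stand tallest (170 mm), 125 mm, 110 mm, shortest (90 mm), each within 14 mm of its pad's centre, resting on the pad, upright within 0.1 rad, at rest and released; the beaker has moved less than 30 mm and stands (((horizontal distance between end_block and pad_a below 0.1 m and horizontal distance between bottle_170 and pad_a below 0.014 m and z of bottle_170 in the frame of pad_a between -0.002 and 0.006 m and horizontal distance between bottle_125 and pad_b below 0.014 m and z of bottle_125 in the frame of pad_b between -0.002 and 0.006 m and horizontal distance between bottle_110 and pad_c below 0.014 m and z of bottle_110 in the frame of pad_c between -0.002 and 0.006 m and horizontal distance between bottle_90 and pad_d below 0.014 m and z of bottle_90 in the frame of pad_d between -0.002 and 0.006 m) or (horizontal distance between end_block and pad_d below 0.1 m and horizontal distance between bottle_170 and pad_d below 0.014 m and z of bottle_170 in the frame of pad_d between -0.002 and 0.006 m and horizontal distance between bottle_125 and pad_c below 0.014 m and z of bottle_125 in the frame of pad_c between -0.002 and 0.006 m and horizontal distance between bottle_110 and pad_b below 0.014 m and z of bottle_110 in the frame of pad_b between -0.002 and 0.006 m and horizontal distance between bottle_90 and pad_a below 0.014 m and z of bottle_90 in the frame of pad_a between -0.002 and 0.006 m)) and angle between each of bottle_170, bottle_125, bottle_110, bottle_90's own z axis and vertical below 0.1 rad and linear speed of each of bottle_170, bottle_125, bottle_110, bottle_90 below 0.02 m/s and angular speed of each of bottle_170, bottle_125, bottle_110, bottle_90 below 0.2 rad/s and contact force between the fingers and bottle_170 below 0.05 N and contact force between the fingers and bottle_125 below 0.05 N and contact force between the fingers and bottle_110 below 0.05 N and contact force between the fingers and bottle_90 below 0.05 N and not (distance of glass_beaker from where it was at the start of the episode above 0.03 m or angle between glass_beaker's own z axis and vertical above 0.3 rad)); the robot touches nothing.
It fails at once if a bottle is tipped over (angle between any of bottle_170, bottle_125, bottle_110, bottle_90's own z axis and vertical above 0.8 rad).
It fails at once if the beaker is shifted by more than 30 mm or tipped (distance of glass_beaker from where it was at the start of the episode above 0.03 m or angle between glass_beaker's own z axis and vertical above 0.3 rad).
It also fails if it takes over 104 s, if anything falls off the work surface, if the arm or the gripper's body presses on something with over 40 N, if the wrist force passes 120 N, or if a joint passes its speed limit or range.

### The arm

A 6-joint arm with a two-finger parallel gripper is mounted at the origin on a cart in front of the work surface, level with it; the furniture and walls round the work are solid. World frame = base frame: x ahead of the robot, y to its left, z up, the work surface at z = 0. Lengths are in m, angles in degrees, forces in N, time in s.
With the tool pointing down it reaches from about 0.3 to 0.75 m from the base axis. Payload 8.5 kg.
Tool frame: the origin (TCP) lies on the centre line of the jaws, within the pads' length; the fingertips stand 19 mm ahead of it and the grasp point (between the pads) is the TCP (env.tcp_to_tips is the z of the fingertips in the tool frame, in m); z points along the fingers, y is the line along which they close (so a half turn about z gives the same grasp; the last joint's range is limited). The gripper opens to 85 mm and grips with 20 to 120 N. Pads are 22 mm wide; open, the fingers measure 114 mm over their backs; the gripper's body (76 mm by 85 mm) begins 54 mm behind the grasp point. The pads swing forward as they close: fully open they stand 13 mm farther back than shut.
Start: joints at [-82.695, 21.807, 74.336, -0, 83.858, -12.336], TCP at [0.185, -0.518, 0.218] pointing down, gripper open.
Joint ranges: [-178.18, 178.18], [-50.72, 133.34], [12.68, 142.11], [-81.47, 261.47], [9.98, 163.14], [-165.26, 165.26]. Speed limits (degrees/s): [136.94, 136.94, 180, 180, 180, 180].

### API

Orientations are given as a 3x3 rotation matrix whose columns are the frame's x, y, z axes.
In Python, from rig import env gives the robot as it stands.
- The arm moves only by the tool servo_tool, never from a script. Its argument "steps" is a list of rows, each an object of numbers: "tx", "ty", "tz": the shift along the world's x, y, z in cm; "yaw": the turn about the world's z in degrees; "claw": the finger opening in cm, from 0 to 8.54. In form: [{"tx": .., "ty": .., "tz": .., "yaw": .., "claw": ..}, ...]. A call has 1 to 20 rows; each row shifts and turns the commanded pose from where the row before left it; what a row does not reach is not made up. A row lasts 1/10 s, in which the tool goes at most 50 mm and 8.59 degrees, less where a joint would pass 70% of its speed; a pose out of reach is approached as far as the arm can. A call with a gripper value outside its range is refused whole. The fingers move at their own pace and stop on an object; "newtons" is the grip in N (left out, the last holds). Time passes only in rows, so rows that do not move let the fingers close. It gives the time, the measured TCP pose, the force, the opening and the grip force at its end, in the units of the state.
- env.observe(): the state, without advancing time (a new reading comes with each control period).
- env.get_image(name): name is "scene" or "top"; returns (picture, depth): 400x640x3 uint8, red, green, blue; 400x640 float32, m along the optical axis (not along the pixel's ray), 0 where there is no reading.
- env.camera_model(name): a dict with "fovy" (degrees; the focal length in pixels is half the picture's height over the tangent of half this angle, whatever the lens; pixels are square), "cx", "cy" (the principal point, pixels), "dist_coeffs" ([k1, k2, p1, p2, k3] as OpenCV has them; the pictures are not rectified), "T" (4x4, takes a point from camera to world coordinates). Camera axes: x right, y down, z forward; pixel columns grow to the right and rows downward; lengths in m; the calibration is good to about 2 mm. A picture is of the moment at which its call begins. camera_model takes no time and is no camera call.
- env.close_job(): hands the job in; it is judged then, once.
The state is a dict: "time_s": time; "q": joint angles; "qvel": joint speeds; "joint_efforts": joint torques, N m; "position": TCP position; "tool_rot": TCP orientation; "ft_force": force on the tool from outside, world axes, zero at the start; "wrist_torque": the same for the moment, N m; "grip_width": finger opening in m; "gripper_force": force on a finger pad.
Only numpy, scipy, OpenCV 4.12 (cv2) and the standard library are available. Lean on these libraries where they do the work, as an engineer would, in place of code of your own. Each camera call takes 0.05 s, during which the arm holds its last target. There are 200 camera calls.

## Working session

There is one attempt and no reset: what is moved stays moved. The work goes in short steps, Python scripts to look and compute and a tool call to move; the robot and the scene stay as the last step left them, time stands still between calls to the robot, and variables do not carry over. Pictures are saved under pics/ and viewed, at most 14 in all, crops included, and the job is handed in when it is done.

Besides the shell and the picture viewer there is one more tool, called after "Request:" as name([rows], argument=value, ...), one row to a line, values as JSON. servo_tool: Moves the arm, as the interface text tells. Its arguments: {"type":"object","properties":{"steps":{"type":"array"},"newtons":{"type":"number"}},"required":["steps"]}

```bash
mkdir -p pics
cat > h.py <<'E'
import numpy as np, cv2
from rig import env
def grab(n):
    im,d=env.get_image(n); np.savez(f'{n}.npz',im=im,d=d); return im,d
def cam(n):
    m=env.camera_model(n); f=200/np.tan(np.radians(m['fovy'])/2)
    return np.array([[f,0,m['cx']],[0,f,m['cy']],[0,0,1]]),np.array(m['dist_coeffs'],float),np.array(m['T'])
def cloud(n,d):
    K,D,T=cam(n); v,u=np.mgrid[:400,:640]
    p=cv2.undistortPoints(np.stack([u.ravel(),v.ravel()],1).astype(float)[:,None],K,D)[:,0]
    z=d.ravel(); P=np.c_[p*z[:,None],z]@T[:3,:3].T+T[:3,3]; P[z==0]=np.nan
    return P.reshape(400,640,3)
def atz(n,u,v,z):
    K,D,T=cam(n); p=cv2.undistortPoints(np.array([[[u,v]]],float),K,D)[0,0]
    r=T[:3,:3]@np.r_[p,1]; return T[:3,3]+r*(z-T[2,3])/r[2]
def save(name,im): cv2.imwrite('pics/'+name,im[:,:,::-1])
E
python3 - <<'E'
from h import *
for n in('top','scene'):
    im,d=grab(n); save(n+'0.png',im); print(n,cam(n)[2].round(2).tolist())
E
```

```text
top [[-0.03, -1.0, 0.05, 0.49], [-1.0, 0.03, -0.02, 0.01], [0.02, -0.05, -1.0, 1.4], [0.0, 0.0, 0.0, 1.0]]
scene [[-0.57, -0.37, 0.73, -0.43], [-0.82, 0.26, -0.51, 0.72], [0.0, -0.89, -0.45, 0.66], [0.0, 0.0, 0.0, 1.0]]
```

View pics/top0.png

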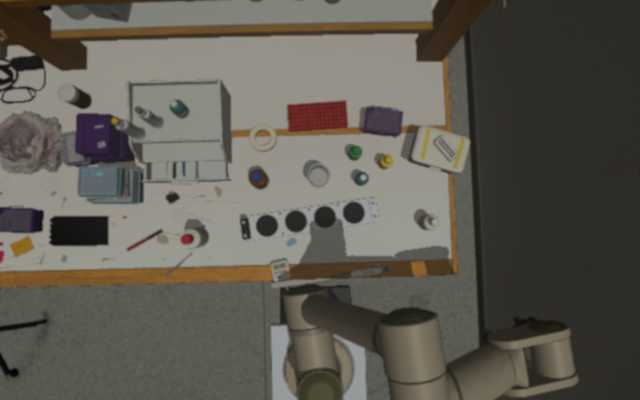

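View pics/scene0.png

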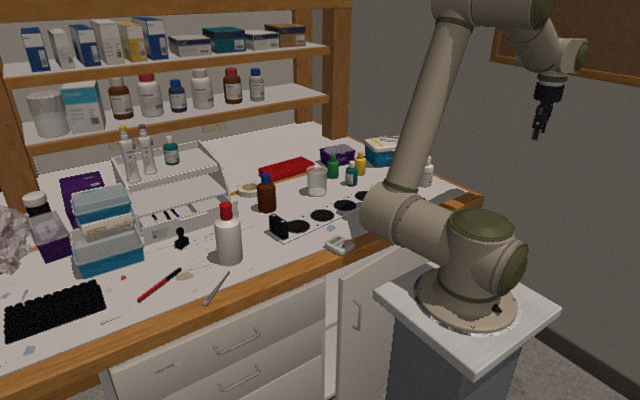

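The top picture shows the end block at (245,228), with pads at (267,226), (297,221), (325,217) and (354,212). The beaker is at (317,174).

Candidates:
- **170:** red cap at (187,239). The shelf bottles are excluded.
- **125:** brown with a blue cap at (258,177).
- **110:** white at (429,222).
- **90:** teal at (361,178). Its look-alikes are green (355,152), yellow (386,160) and teal on the organiser (178,106).

```bash
cat > loc.py <<'E'
from h import *
B={170:(187,239,32),125:(258,177,28),110:(429,222,26),90:(361,178,20)}
def caps(n,P,seeds):
    out={}
    for h,(x,y) in seeds.items():
        m=(np.hypot(P[...,0]-x,P[...,1]-y)<.05)&(abs(P[...,2]-h/1000)<.007)
        out[h]=(P[m].mean(0).round(4),m.sum(),(P[m].max(0)-P[m].min(0)).round(3)) if m.any() else None
    return out
E
python3 - <<'E'
from loc import *
z=np.load('top.npz'); im,d=z['im'],z['d']; P=cloud('top',d)
S={h:atz('top',u,v,h/1000)[:2] for h,(u,v,_) in B.items()}
for n in('top','scene'):
    Q=P if n=='top' else cloud(n,np.load('scene.npz')['d'])
    for h,r in caps(n,Q,S).items(): print(n,h,S[h].round(3),r)
# pads: dark blobs
g=im.max(2); c=[]
for u,v in [(267,226),(297,221),(325,217),(354,212)]:
    w=np.zeros_like(g); cv2.circle(w,(u,v),15,1,-1)
    n,l,st,ce=cv2.connectedComponentsWithStats(((g<45)&(w>0)).astype(np.uint8))
    k=1+st[1:,4].argmax(); p=atz('top',*ce[k],.008); c.append(p); print(ce[k].round(1),st[k],p.round(4))
bl=P[222:238,238:252]; m=abs(bl[...,2]-.061)<.01; print('block',bl[m].mean(0),m.sum())
b=P[160:190,303:333]; m=b[...,2]>.06; print('beaker',np.nanmean(b[m],0),m.sum(),atz('top',317,174,.05))
print('bench z',np.nanmedian(P[190:205,290:340,2]))
save('crop0.png',cv2.resize(im[130:260,170:450],None,fx=2.8,fy=2.8,interpolation=cv2.INTER_CUBIC))
E
```

```text
top 170 [0.452 0.386] (array([0.4516, 0.392 , 0.1692]), np.int64(90), array([0.03 , 0.031, 0.012]))
top 125 [0.638 0.174] (array([0.6418, 0.1808, 0.1249]), np.int64(64), array([0.025, 0.026, 0.011]))
top 110 [ 0.482 -0.364] (array([ 0.4813, -0.3799,  0.1101]), np.int64(44), array([0.02 , 0.022, 0.012]))
top 90 [ 0.63  -0.154] (array([ 0.6331, -0.1604,  0.09  ]), np.int64(35), array([0.02 , 0.019, 0.011]))
scene 170 [0.452 0.386] (array([0.4491, 0.394 , 0.1692]), np.int64(87), array([0.029, 0.03 , 0.01 ]))
scene 125 [0.638 0.174] (array([0.6396, 0.1843, 0.1241]), np.int64(43), array([0.025, 0.028, 0.01 ]))
scene 110 [ 0.482 -0.364] (array([ 0.4751, -0.3829,  0.1088]), np.int64(10), array([0.008, 0.015, 0.008]))
scene 90 [ 0.63  -0.154] (array([ 0.6313, -0.1573,  0.0884]), np.int64(20), array([0.019, 0.021, 0.011]))
[266.5 225.3] [258 217  18  18 268] [0.4857 0.1634 0.008 ]
[295.5 221. ] [287 212  18  19 271] [0.4977 0.0644 0.008 ]
[324.5 217.1] [316 208  19  19 285] [ 0.5082 -0.035   0.008 ]
[353.3 212.3] [345 204  18  18 261] [ 0.5218 -0.134   0.008 ]
block [0.47396569 0.23037114 0.06096592] 114
beaker [ 0.65216434 -0.0180557   0.08424538] 126 [ 0.65175469 -0.0125877   0.05      ]
bench z 0.00018502743325210513
```

View pics/crop0.png

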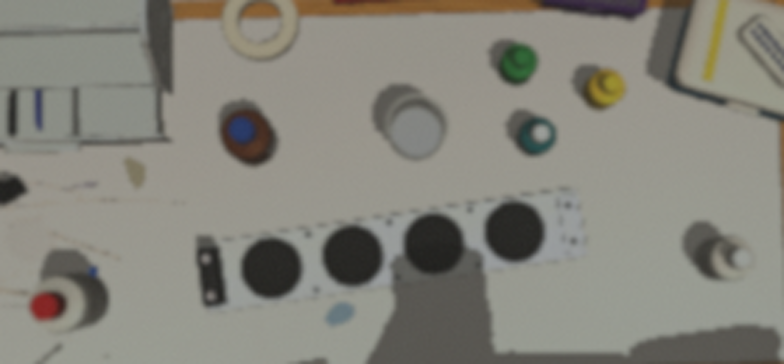

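The crop confirms the four choices: a red cap, blue on brown, white on teal, and white on white at far right. The block stands at the left (+y) end.

```bash
python3 -c "
from h import *
s=env.observe();print(env.tcp_to_tips,s['position'],np.round(s['tool_rot'],3),s['grip_width'],s['time_s'])"
```

```text
0.019 [ 0.18483477 -0.51771429  0.21757388] [[ 0.942  0.336 -0.   ]
 [ 0.336 -0.942  0.001]
 [ 0.    -0.001 -1.   ]] 0.08539477457866694 0.1
```

Request:
servo_tool([
  {"tx": 3.7, "ty": 1.7, "claw": 6},
  {"tx": 3.7, "ty": 1.7, "claw": 6},
  {"tx": 3.7, "ty": 1.7},
  {"tx": 3.7, "ty": 1.7},
  {"tx": 3.7, "ty": 1.7},
  {"tx": 3.7, "ty": 1.7},
  {"tx": 3.7, "ty": 1.7},
  {"tx": 3.6, "ty": 1.8},
  {},
  {},
], newtons=30)

```text
invalid input at $.steps[0]: expected keys tx, ty, tz, yaw, claw
```

Request:
servo_tool([
  {"tx": 3.7, "ty": 1.7, "tz": 0, "yaw": 7.7, "claw": 6},
  {"tx": 3.7, "ty": 1.7, "tz": 0, "yaw": 7.7, "claw": 6},
  {"tx": 3.7, "ty": 1.7, "tz": 0, "yaw": 7.7, "claw": 6},
  {"tx": 3.7, "ty": 1.7, "tz": 0, "yaw": 7.7, "claw": 6},
  {"tx": 3.7, "ty": 1.7, "tz": 0, "yaw": 7.7, "claw": 6},
  {"tx": 3.7, "ty": 1.7, "tz": 0, "yaw": 7.7, "claw": 6},
  {"tx": 3.7, "ty": 1.7, "tz": 0, "yaw": 7.7, "claw": 6},
  {"tx": 3.7, "ty": 1.9, "tz": 0, "yaw": 7.7, "claw": 6},
  {"tx": 0, "ty": 0, "tz": 0, "yaw": 7.7, "claw": 6},
  {"tx": 0, "ty": 0, "tz": 0, "yaw": 7.7, "claw": 6},
  {"tx": 0, "ty": 0, "tz": 0, "yaw": 0, "claw": 6},
  {"tx": 0, "ty": 0, "tz": 0, "yaw": 0, "claw": 6},
], newtons=30)

```text
time_s: 1.3
position: [0.4807, -0.38, 0.2179]
tool_rot: [[-0.112, 0.994, -0.0], [0.994, 0.112, 0.0], [0.0, -0.0, -1.0]]
ft_force: [-0.5, 0.4, -0.3]
grip_width: 0.0602
gripper_force: 0.0
```

Request:
servo_tool([
  {"tx": 0, "ty": 0, "tz": -2, "yaw": 0, "claw": 6},
  {"tx": 0, "ty": 0, "tz": -2, "yaw": 0, "claw": 6},
  {"tx": 0, "ty": 0, "tz": -2, "yaw": 0, "claw": 6},
  {"tx": 0, "ty": 0, "tz": -2, "yaw": 0, "claw": 6},
  {"tx": 0, "ty": 0, "tz": -1.5, "yaw": 0, "claw": 6},
  {"tx": 0, "ty": 0, "tz": -0.8, "yaw": 0, "claw": 5},
  {"tx": 0, "ty": 0, "tz": 0, "yaw": 0, "claw": 4},
  {"tx": 0, "ty": 0, "tz": 0, "yaw": 0, "claw": 3},
  {"tx": 0, "ty": 0, "tz": 0, "yaw": 0, "claw": 2},
  {"tx": 0, "ty": 0, "tz": 0, "yaw": 0, "claw": 1.5},
  {"tx": 0, "ty": 0, "tz": 0, "yaw": 0, "claw": 1.5},
  {"tx": 0, "ty": 0, "tz": 0, "yaw": 0, "claw": 1.5},
  {"tx": 0, "ty": 0, "tz": 0, "yaw": 0, "claw": 1.5},
], newtons=30)

```text
time_s: 2.6
position: [0.4809, -0.38, 0.1152]
tool_rot: [[-0.116, 0.993, 0.0], [0.993, 0.116, -0.0], [-0.0, 0.0, -1.0]]
ft_force: [0.1, 0.4, 0.5]
grip_width: 0.0154
gripper_force: 0.0
```

```bash
python3 -c "
from h import *
im,d=grab('top');i2,d2=grab('scene')
a=cv2.resize(im[180:260,380:480],(600,480),interpolation=2);b=cv2.resize(i2[90:210,380:480],(400,480),interpolation=2)
print(env.observe()['grip_width'])
c=np.hstack([a[:,:400+0],b]);save('c1.png',c)"
```

```text
0.014998864869997543
```

View pics/c1.png

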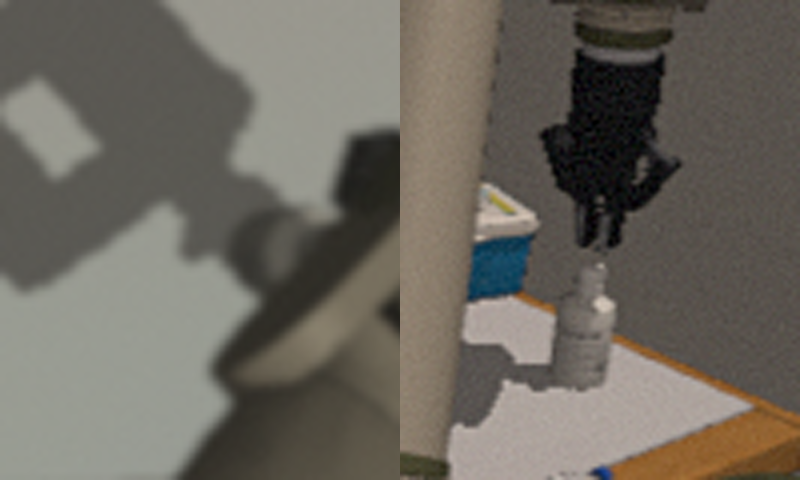

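The scene view shows the fingertips (about 430,151) ending above the cap (430,156), so the jaws closed on air. I'll measure the offset.

```bash
python3 -c "
from h import *
z=np.load('scene.npz');P=cloud('scene',z['d'])
for v in range(140,170,2): print(v,[tuple(P[v,u].round(3).tolist()) for u in (425,429,433)])
"
```

```text
140 [(0.495, -0.37, 0.17), (0.492, -0.388, 0.168), (0.462, -0.372, 0.18)]
142 [(0.492, -0.368, 0.164), (0.487, -0.383, 0.163), (0.455, -0.365, 0.176)]
144 [(0.492, -0.369, 0.157), (0.489, -0.387, 0.154), (0.464, -0.378, 0.164)]
146 [(0.491, -0.37, 0.149), (0.491, -0.39, 0.145), (0.46, -0.374, 0.158)]
148 [(0.49, -0.37, 0.142), (0.49, -0.39, 0.138), (0.462, -0.378, 0.15)]
150 [(0.488, -0.368, 0.136), (0.891, -0.875, -0.103), (0.459, -0.376, 0.143)]
152 [(0.915, -0.875, -0.122), (0.472, -0.372, 0.133), (0.466, -0.385, 0.132)]
154 [(0.909, -0.87, -0.129), (0.879, -0.865, -0.119), (0.857, -0.869, -0.112)]
156 [(0.49, -0.375, 0.111), (0.483, -0.387, 0.111), (0.851, -0.863, -0.12)]
158 [(0.485, -0.37, 0.106), (0.473, -0.377, 0.109), (0.86, -0.876, -0.136)]
160 [(0.487, -0.374, 0.097), (0.475, -0.381, 0.099), (0.852, -0.868, -0.143)]
162 [(0.485, -0.373, 0.09), (0.473, -0.379, 0.093), (0.854, -0.873, -0.156)]
164 [(0.484, -0.373, 0.083), (0.48, -0.389, 0.08), (0.847, -0.867, -0.163)]
166 [(0.478, -0.367, 0.079), (0.468, -0.377, 0.08), (0.461, -0.389, 0.079)]
168 [(0.475, -0.364, 0.073), (0.46, -0.368, 0.077), (0.46, -0.39, 0.072)]
```

The fingertips are at z≈0.132 while the reported TCP is 0.115. So the tips sit about 17 mm above the reported TCP height, about 36 mm off what was stated. I'll reopen and go lower.

Request:
servo_tool([
  {"tx": 0, "ty": 0, "tz": 0, "yaw": 0, "claw": 6},
  {"tx": 0, "ty": 0, "tz": 0, "yaw": 0, "claw": 6},
  {"tx": 0, "ty": 0, "tz": 0, "yaw": 0, "claw": 6},
  {"tx": 0, "ty": 0, "tz": 0, "yaw": 0, "claw": 6},
  {"tx": 0, "ty": 0, "tz": 0, "yaw": 0, "claw": 6},
  {"tx": 0, "ty": 0, "tz": -1, "yaw": 0, "claw": 6},
  {"tx": 0, "ty": 0, "tz": -1, "yaw": 0, "claw": 6},
  {"tx": 0, "ty": 0, "tz": -1, "yaw": 0, "claw": 6},
  {"tx": 0, "ty": 0, "tz": -0.3, "yaw": 0, "claw": 5},
  {"tx": 0, "ty": 0, "tz": 0, "yaw": 0, "claw": 4},
  {"tx": 0, "ty": 0, "tz": 0, "yaw": 0, "claw": 3},
  {"tx": 0, "ty": 0, "tz": 0, "yaw": 0, "claw": 2},
  {"tx": 0, "ty": 0, "tz": 0, "yaw": 0, "claw": 1.5},
  {"tx": 0, "ty": 0, "tz": 0, "yaw": 0, "claw": 1.5},
  {"tx": 0, "ty": 0, "tz": 0, "yaw": 0, "claw": 1.5},
  {"tx": 0, "ty": 0, "tz": 0, "yaw": 0, "claw": 1.5},
  {"tx": 0, "ty": 0, "tz": 0, "yaw": 0, "claw": 1.5},
], newtons=30)

```text
time_s: 4.4
position: [0.4811, -0.3802, 0.0826]
tool_rot: [[-0.116, 0.993, 0.001], [0.993, 0.116, -0.001], [-0.001, 0.001, -1.0]]
ft_force: [1.6, 0.3, 5.4]
grip_width: 0.0229
gripper_force: 30.0
```

```bash
python3 -c "
from h import *
i2,d2=grab('scene');P=cloud('scene',d2)
save('c2.png',cv2.resize(i2[90:210,380:480],(500,600),interpolation=2))
for u in (424,427,430,433,436): print(u,[(v,*P[v,u].round(3).tolist()) for v in range(150,170,2)])"
```

```text
424 [(150, 0.494, -0.37, 0.133), (152, 0.491, -0.368, 0.127), (154, 0.491, -0.369, 0.12), (156, 0.494, -0.374, 0.11), (158, 0.493, -0.374, 0.103), (160, 0.908, -0.867, -0.162), (162, 0.913, -0.874, -0.176), (164, 0.485, -0.368, 0.084), (166, 0.477, -0.361, 0.08), (168, 0.471, -0.355, 0.076)]
427 [(150, 0.499, -0.391, 0.127), (152, 0.496, -0.39, 0.121), (154, 0.492, -0.387, 0.115), (156, 0.486, -0.38, 0.111), (158, 0.479, -0.373, 0.108), (160, 0.478, -0.373, 0.1), (162, 0.475, -0.371, 0.094), (164, 0.478, -0.376, 0.084), (166, 0.47, -0.368, 0.081), (168, 0.466, -0.365, 0.076)]
430 [(150, 0.883, -0.873, -0.1), (152, 0.466, -0.37, 0.135), (154, 0.469, -0.375, 0.126), (156, 0.466, -0.372, 0.12), (158, 0.465, -0.372, 0.113), (160, 0.461, -0.369, 0.107), (162, 0.468, -0.379, 0.094), (164, 0.47, -0.383, 0.085), (166, 0.466, -0.379, 0.08), (168, 0.457, -0.37, 0.078)]
433 [(150, 0.456, -0.372, 0.145), (152, 0.46, -0.378, 0.135), (154, 0.455, -0.374, 0.13), (156, 0.456, -0.376, 0.122), (158, 0.456, -0.377, 0.114), (160, 0.456, -0.379, 0.106), (162, 0.853, -0.872, -0.155), (164, 0.848, -0.868, -0.164), (166, 0.463, -0.392, 0.078), (168, 0.458, -0.387, 0.073)]
436 [(150, 0.443, -0.372, 0.149), (152, 0.455, -0.388, 0.135), (154, 0.84, -0.871, -0.107), (156, 0.836, -0.868, -0.116), (158, 0.841, -0.876, -0.13), (160, 0.839, -0.876, -0.14), (162, 0.832, -0.869, -0.147), (164, 0.829, -0.867, -0.157), (166, 0.835, -0.877, -0.172), (168, 0.821, -0.862, -0.175)]
```

View pics/c2.png

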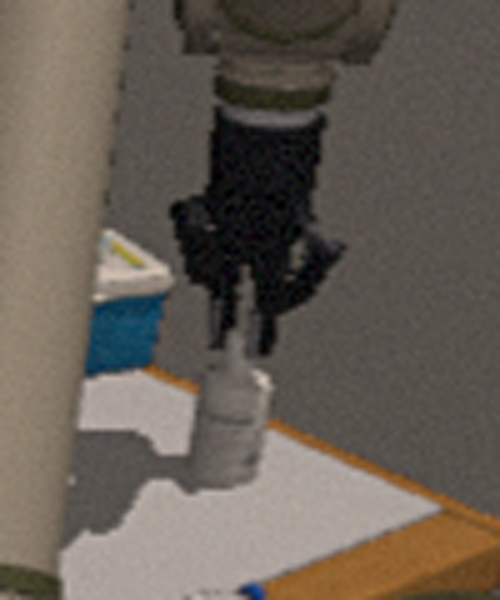

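The view shows the fingertips (z≈0.101) around the cap (about 427,158). The grip is holding with 30 N, so I'll lift a little and check.

Request:
servo_tool([
  {"tx": 0, "ty": 0, "tz": 0, "yaw": 0, "claw": 1.5},
  {"tx": 0, "ty": 0, "tz": 0, "yaw": 0, "claw": 1.5},
  {"tx": 0, "ty": 0, "tz": 0.5, "yaw": 0, "claw": 1.5},
  {"tx": 0, "ty": 0, "tz": 0.5, "yaw": 0, "claw": 1.5},
  {"tx": 0, "ty": 0, "tz": 1, "yaw": 0, "claw": 1.5},
  {"tx": 0, "ty": 0, "tz": 1, "yaw": 0, "claw": 1.5},
  {"tx": 0, "ty": 0, "tz": 0, "yaw": 0, "claw": 1.5},
  {"tx": 0, "ty": 0, "tz": 0, "yaw": 0, "claw": 1.5},
], newtons=50)

```text
time_s: 5.25
position: [0.4808, -0.38, 0.1124]
tool_rot: [[-0.116, 0.993, 0.0], [0.993, 0.116, -0.0], [-0.0, 0.0, -1.0]]
ft_force: [0.1, -0.1, -2.1]
grip_width: 0.0219
gripper_force: 49.0
```

```bash
cat > g.py <<'E'
from h import *
import sys
# print extents of points near TCP below it
def held(ns=('scene','top')):
    s=env.observe();x,y,z=s['position']; print('pos',np.round(s['position'],4),s['time_s'])
    for n in ns:
        im,d=grab(n);P=cloud(n,d); m=(np.hypot(P[...,0]-x,P[...,1]-y)<.06)&(P[...,2]>-.02)&(P[...,2]<z+.06)
        Q=P[m]; h,e=np.histogram(Q[:,2],np.arange(-.01,z+.06,.01))
        for a,b in zip(e,e[1:]):
            k=Q[(Q[:,2]>=a)&(Q[:,2]<b)]
            if len(k)>3: print(n,a.round(2),len(k),np.percentile(k[:,:2],[3,97],axis=0).round(3).tolist())
        v,u=np.where(m); 
        if len(u): c=im[max(v.min()-15,0):v.max()+25,max(u.min()-20,0):u.max()+20]; save(sys.argv[1]+n+'.png',cv2.resize(c,None,fx=4,fy=4))
held(sys.argv[2:])
E
python3 g.py lift1 scene
```

```text
pos [ 0.4808 -0.38    0.1124] 5.25
scene -0.01 123 [[0.427, -0.425], [0.531, -0.325]]
scene 0.0 232 [[0.429, -0.43], [0.533, -0.327]]
scene 0.03 29 [[0.455, -0.387], [0.493, -0.353]]
scene 0.04 37 [[0.456, -0.389], [0.491, -0.354]]
scene 0.05 38 [[0.455, -0.391], [0.496, -0.354]]
scene 0.06 39 [[0.455, -0.388], [0.495, -0.355]]
scene 0.07 36 [[0.454, -0.394], [0.494, -0.355]]
scene 0.08 42 [[0.455, -0.388], [0.499, -0.355]]
scene 0.09 42 [[0.454, -0.389], [0.491, -0.355]]
scene 0.1 64 [[0.455, -0.398], [0.498, -0.358]]
scene 0.11 24 [[0.469, -0.385], [0.494, -0.364]]
scene 0.12 15 [[0.464, -0.389], [0.495, -0.369]]
scene 0.13 40 [[0.456, -0.391], [0.501, -0.369]]
scene 0.14 38 [[0.455, -0.389], [0.501, -0.369]]
scene 0.15 30 [[0.456, -0.389], [0.503, -0.366]]
scene 0.16 34 [[0.455, -0.392], [0.504, -0.365]]
```

Request:
servo_tool([
  {"tx": 0, "ty": 0.5, "tz": 1, "yaw": 0, "claw": 1.5},
  {"tx": 0, "ty": 1, "tz": 1, "yaw": 0, "claw": 1.5},
  {"tx": 0.2, "ty": 2, "tz": 0, "yaw": 0, "claw": 1.5},
  {"tx": 0.2, "ty": 2.5, "tz": 0, "yaw": 0, "claw": 1.5},
  {"tx": 0.2, "ty": 2.5, "tz": 0, "yaw": 0, "claw": 1.5},
  {"tx": 0.2, "ty": 2.5, "tz": 0, "yaw": 0, "claw": 1.5},
  {"tx": 0.2, "ty": 2.5, "tz": 0, "yaw": 0, "claw": 1.5},
  {"tx": 0.2, "ty": 2.5, "tz": 0, "yaw": 0, "claw": 1.5},
  {"tx": 0.2, "ty": 2.5, "tz": 0, "yaw": 0, "claw": 1.5},
  {"tx": 0.2, "ty": 2.5, "tz": 0, "yaw": 0, "claw": 1.5},
  {"tx": 0.2, "ty": 2.5, "tz": 0, "yaw": 0, "claw": 1.5},
  {"tx": 0.2, "ty": 2.5, "tz": 0, "yaw": 0, "claw": 1.5},
  {"tx": 0.2, "ty": 2.5, "tz": 0, "yaw": 0, "claw": 1.5},
  {"tx": 0.2, "ty": 2.5, "tz": 0, "yaw": 0, "claw": 1.5},
  {"tx": 0.2, "ty": 2, "tz": 0, "yaw": 0, "claw": 1.5},
  {"tx": 0.2, "ty": 1.5, "tz": 0, "yaw": 0, "claw": 1.5},
  {"tx": 0, "ty": 0.5, "tz": 0, "yaw": 0, "claw": 1.5},
  {"tx": 0, "ty": 0, "tz": 0, "yaw": 0, "claw": 1.5},
  {"tx": 0, "ty": 0, "tz": 0, "yaw": 0, "claw": 1.5},
], newtons=50)

```text
time_s: 7.2
position: [0.5088, -0.0304, 0.1324]
tool_rot: [[-0.116, 0.993, 0.0], [0.993, 0.116, -0.0], [-0.0, 0.0, -1.0]]
ft_force: [1.3, 0.2, -1.9]
grip_width: 0.0222
gripper_force: 49.1
```

Request:
servo_tool([
  {"tx": 0.05, "ty": -0.45, "tz": -1, "yaw": 0, "claw": 1.5},
  {"tx": 0, "ty": 0, "tz": -1, "yaw": 0, "claw": 1.5},
  {"tx": 0, "ty": 0, "tz": -1, "yaw": 0, "claw": 1.5},
  {"tx": 0, "ty": 0, "tz": -0.5, "yaw": 0, "claw": 1.5},
  {"tx": 0, "ty": 0, "tz": -0.4, "yaw": 0, "claw": 1.5},
  {"tx": 0, "ty": 0, "tz": -0.2, "yaw": 0, "claw": 1.5},
  {"tx": 0, "ty": 0, "tz": 0, "yaw": 0, "claw": 1.5},
  {"tx": 0, "ty": 0, "tz": 0, "yaw": 0, "claw": 1.5},
], newtons=30)

```text
time_s: 8.0
position: [0.5095, -0.0345, 0.0913]
tool_rot: [[-0.116, 0.993, 0.0], [0.993, 0.116, -0.0], [-0.0, 0.0, -1.0]]
ft_force: [0.6, -0.9, -2.4]
grip_width: 0.022
gripper_force: 49.1
```

Request:
servo_tool([
  {"tx": 0, "ty": 0, "tz": -0.1, "yaw": 0, "claw": 1.5},
  {"tx": 0, "ty": 0, "tz": 0, "yaw": 0, "claw": 2.5},
  {"tx": 0, "ty": 0, "tz": 0, "yaw": 0, "claw": 3.5},
  {"tx": 0, "ty": 0, "tz": 0, "yaw": 0, "claw": 5},
  {"tx": 0, "ty": 0, "tz": 0, "yaw": 0, "claw": 5},
  {"tx": 0, "ty": 0, "tz": 0, "yaw": 0, "claw": 5},
  {"tx": 0, "ty": 0, "tz": 0.5, "yaw": 0, "claw": 5},
  {"tx": 0, "ty": 0, "tz": 1, "yaw": 0, "claw": 5},
  {"tx": 0, "ty": 0, "tz": 2, "yaw": 0, "claw": 5},
  {"tx": 0, "ty": 0, "tz": 2, "yaw": 0, "claw": 5},
  {"tx": 0, "ty": 0, "tz": 2, "yaw": 0, "claw": 5},
  {"tx": 0, "ty": 0, "tz": 0, "yaw": 0, "claw": 5},
], newtons=30)

```text
time_s: 9.2
position: [0.5106, -0.0348, 0.1682]
tool_rot: [[-0.116, 0.993, 0.006], [0.993, 0.116, -0.002], [-0.002, 0.005, -1.0]]
ft_force: [-0.4, 0.8, -0.4]
grip_width: 0.0498
gripper_force: 0.0
```

```bash
cat > st.py <<'E'
from loc import *
S={170:(.4855,.1635),125:(.4974,.0643),110:(.5093,-.0349),90:(.5212,-.1341)}
for n in('scene','top'):
    im,d=grab(n);P=cloud(n,d)
    for h,(x,y) in S.items():
        t=h/1000+.008; m=(np.hypot(P[...,0]-x,P[...,1]-y)<.04)&(abs(P[...,2]-t)<.008)
        if m.sum()>5: print(n,h,P[m].mean(0).round(4),m.sum(),'off mm',((P[m].mean(0)[:2]-(x,y))*1000).round(1))
E
python3 st.py
```

```text
scene 110 [ 0.5104 -0.032   0.116 ] 27 off mm [1.1 2.9]
```

Request:
servo_tool([
  {"tx": 1, "ty": -1, "tz": 0, "yaw": 0, "claw": 5},
  {"tx": 2.1, "ty": -2.1, "tz": 0, "yaw": 0, "claw": 5},
  {"tx": 2.1, "ty": -2.1, "tz": 0, "yaw": 0, "claw": 5},
  {"tx": 2.1, "ty": -2.1, "tz": 0, "yaw": 0, "claw": 5},
  {"tx": 2.1, "ty": -2.1, "tz": 0, "yaw": 0, "claw": 5},
  {"tx": 2, "ty": -2.1, "tz": 0, "yaw": 0, "claw": 5},
  {"tx": 0.9, "ty": -1, "tz": 0, "yaw": 0, "claw": 5},
  {"tx": 0, "ty": 0, "tz": -1, "yaw": 0, "claw": 5},
  {"tx": 0, "ty": 0, "tz": -2, "yaw": 0, "claw": 5},
  {"tx": 0, "ty": 0, "tz": -2, "yaw": 0, "claw": 5},
  {"tx": 0, "ty": 0, "tz": -1, "yaw": 0, "claw": 5},
  {"tx": 0, "ty": 0, "tz": 0, "yaw": 0, "claw": 5},
  {"tx": 0, "ty": 0, "tz": 0, "yaw": 0, "claw": 5},
], newtons=30)

```text
time_s: 10.6
position: [0.6325, -0.1594, 0.1055]
tool_rot: [[-0.116, 0.993, 0.0], [0.993, 0.116, -0.0], [-0.0, 0.0, -1.0]]
ft_force: [0.2, 1.2, 0.3]
grip_width: 0.0499
gripper_force: 0.0
```

Request:
servo_tool([
  {"tx": 0, "ty": -0.1, "tz": -1, "yaw": 0, "claw": 5},
  {"tx": 0, "ty": 0, "tz": -1, "yaw": 0, "claw": 5},
  {"tx": 0, "ty": 0, "tz": -1, "yaw": 0, "claw": 5},
  {"tx": 0, "ty": 0, "tz": -1, "yaw": 0, "claw": 5},
  {"tx": 0, "ty": 0, "tz": -0.1, "yaw": 0, "claw": 4},
  {"tx": 0, "ty": 0, "tz": 0, "yaw": 0, "claw": 3},
  {"tx": 0, "ty": 0, "tz": 0, "yaw": 0, "claw": 2.5},
  {"tx": 0, "ty": 0, "tz": 0, "yaw": 0, "claw": 2},
  {"tx": 0, "ty": 0, "tz": 0, "yaw": 0, "claw": 1.5},
  {"tx": 0, "ty": 0, "tz": 0, "yaw": 0, "claw": 1},
  {"tx": 0, "ty": 0, "tz": 0, "yaw": 0, "claw": 1},
  {"tx": 0, "ty": 0, "tz": 0, "yaw": 0, "claw": 1},
  {"tx": 0, "ty": 0, "tz": 0, "yaw": 0, "claw": 1},
], newtons=40)

```text
time_s: 11.9
position: [0.6327, -0.1606, 0.0646]
tool_rot: [[-0.116, 0.993, 0.001], [0.993, 0.116, -0.0], [-0.001, 0.001, -1.0]]
ft_force: [0.9, 0.2, 5.5]
grip_width: 0.0184
gripper_force: 39.2
```

Request:
servo_tool([
  {"tx": 0, "ty": 0, "tz": 0.5, "yaw": 0, "claw": 1},
  {"tx": 0, "ty": 0, "tz": 1, "yaw": 0, "claw": 1},
  {"tx": 0, "ty": 0, "tz": 1.5, "yaw": 0, "claw": 1},
  {"tx": 0, "ty": 0, "tz": 1, "yaw": 0, "claw": 1},
  {"tx": -1, "ty": 0.25, "tz": 0, "yaw": 0, "claw": 1},
  {"tx": -2, "ty": 0.5, "tz": 0, "yaw": 0, "claw": 1},
  {"tx": -2.5, "ty": 0.6, "tz": 0, "yaw": 0, "claw": 1},
  {"tx": -2.5, "ty": 0.6, "tz": 0, "yaw": 0, "claw": 1},
  {"tx": -2, "ty": 0.5, "tz": 0, "yaw": 0, "claw": 1},
  {"tx": -1.15, "ty": 0.2, "tz": 0, "yaw": 0, "claw": 1},
  {"tx": 0, "ty": 0, "tz": 0, "yaw": 0, "claw": 1},
  {"tx": 0, "ty": 0, "tz": 0, "yaw": 0, "claw": 1},
  {"tx": 0, "ty": 0, "tz": 0, "yaw": 0, "claw": 1},
], newtons=40)

```text
time_s: 13.2
position: [0.5216, -0.1343, 0.1042]
tool_rot: [[-0.116, 0.993, 0.001], [0.993, 0.116, -0.0], [-0.0, 0.0, -1.0]]
ft_force: [0.7, 0.4, 0.4]
grip_width: 0.0184
gripper_force: 38.9
```

```bash
python3 g.py lift2 scene
```

```text
pos [ 0.5216 -0.1343  0.1042] 13.2
```

```bash
python3 -c "
from h import *
im,d=grab('top');P=cloud('top',d);m=(np.hypot(P[...,0]-.633,P[...,1]+.16)<.03)
print(m.sum(),np.nanmax(P[m][:,2]),np.nanmedian(P[m][:,2]))
i,_=grab('scene');save('l2.png',np.hstack([cv2.resize(im[140:260,230:390],(440,330)),cv2.resize(i[140:260,270:430],(360,330))[:,:360]]))"
```

```text
204 0.007576463993241633 -0.00033884121890048746
```

View pics/l2.png

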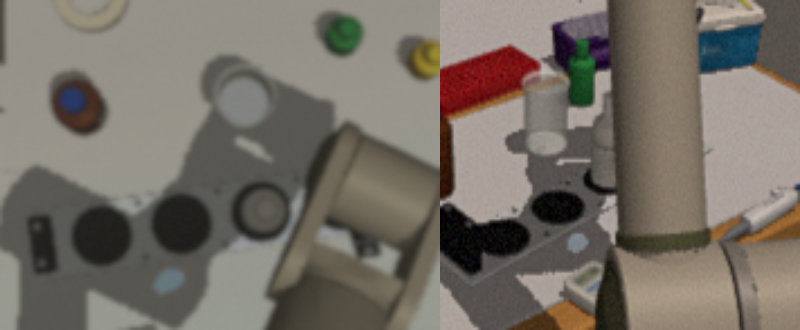

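The teal bottle has left its spot and is in the jaws. The 110 is centred on its pad (top crop at 262,212, scene crop at 605,165). I'll lower and release.

Request:
servo_tool([
  {"tx": 0, "ty": 0, "tz": -1, "yaw": 0, "claw": 1},
  {"tx": 0, "ty": 0, "tz": -1, "yaw": 0, "claw": 1},
  {"tx": 0, "ty": 0, "tz": -0.7, "yaw": 0, "claw": 1},
  {"tx": 0, "ty": 0, "tz": -0.3, "yaw": 0, "claw": 1},
  {"tx": 0, "ty": 0, "tz": -0.1, "yaw": 0, "claw": 1},
  {"tx": 0, "ty": 0, "tz": 0, "yaw": 0, "claw": 1},
  {"tx": 0, "ty": 0, "tz": 0, "yaw": 0, "claw": 1},
  {"tx": 0, "ty": 0, "tz": 0, "yaw": 0, "claw": 2.5},
  {"tx": 0, "ty": 0, "tz": 0, "yaw": 0, "claw": 3.5},
  {"tx": 0, "ty": 0, "tz": 0, "yaw": 0, "claw": 5},
  {"tx": 0, "ty": 0, "tz": 0, "yaw": 0, "claw": 5},
  {"tx": 0, "ty": 0, "tz": 0, "yaw": 0, "claw": 5},
  {"tx": 0, "ty": 0, "tz": 1, "yaw": 0, "claw": 5},
  {"tx": 0, "ty": 0, "tz": 2, "yaw": 0, "claw": 5},
  {"tx": 0, "ty": 0, "tz": 2, "yaw": 0, "claw": 5},
  {"tx": 0, "ty": 0, "tz": 3, "yaw": 0, "claw": 5},
  {"tx": 0, "ty": 0, "tz": 3, "yaw": 0, "claw": 5},
  {"tx": 0, "ty": 0, "tz": 0, "yaw": 0, "claw": 5},
], newtons=40)

```text
time_s: 15.15
position: [0.5224, -0.1347, 0.1877]
tool_rot: [[-0.116, 0.993, 0.007], [0.993, 0.116, -0.004], [-0.005, 0.007, -1.0]]
ft_force: [0.4, -0.4, 0.7]
grip_width: 0.0499
gripper_force: 0.0
```

Request:
servo_tool([
  {"tx": 0.4, "ty": 1, "tz": 0, "yaw": 0, "claw": 5},
  {"tx": 0.9, "ty": 2.5, "tz": 0, "yaw": 0, "claw": 5},
  {"tx": 1.0, "ty": 2.5, "tz": 0, "yaw": 0, "claw": 5},
  {"tx": 1.0, "ty": 2.5, "tz": 0, "yaw": 0, "claw": 5},
  {"tx": 1.0, "ty": 2.5, "tz": 0, "yaw": 0, "claw": 5},
  {"tx": 1.0, "ty": 2.5, "tz": 0, "yaw": 0, "claw": 5},
  {"tx": 1.0, "ty": 2.5, "tz": 0, "yaw": 0, "claw": 5},
  {"tx": 1.0, "ty": 2.5, "tz": 0, "yaw": 0, "claw": 5},
  {"tx": 1.0, "ty": 2.5, "tz": 0, "yaw": 0, "claw": 5},
  {"tx": 1.0, "ty": 2.5, "tz": 0, "yaw": 0, "claw": 5},
  {"tx": 1.0, "ty": 2.5, "tz": 0, "yaw": 0, "claw": 5},
  {"tx": 0.9, "ty": 2.5, "tz": 0, "yaw": 0, "claw": 5},
  {"tx": 0.8, "ty": 2.1, "tz": 0, "yaw": 0, "claw": 5},
  {"tx": 0, "ty": 1, "tz": 0, "yaw": 0, "claw": 5},
  {"tx": 0, "ty": 0, "tz": 0, "yaw": 0, "claw": 5},
  {"tx": 0, "ty": 0, "tz": 0, "yaw": 0, "claw": 5},
], newtons=40)

```text
time_s: 16.75
position: [0.6404, 0.1816, 0.1827]
tool_rot: [[-0.116, 0.993, -0.001], [0.993, 0.116, -0.0], [-0.0, -0.001, -1.0]]
ft_force: [-0.4, -0.9, 0.6]
grip_width: 0.0501
gripper_force: 0.0
```

```bash
python3 st.py
```

```text
top 110 [ 0.5105 -0.0374  0.1174] 46 off mm [ 1.2 -2.5]
top 90 [ 0.522  -0.1342  0.0976] 34 off mm [ 0.8 -0.1]
```

Request:
servo_tool([
  {"tx": 0.05, "ty": 0, "tz": -1, "yaw": 0, "claw": 5},
  {"tx": 0, "ty": 0, "tz": -2, "yaw": 0, "claw": 5},
  {"tx": 0, "ty": 0, "tz": -2, "yaw": 0, "claw": 5},
  {"tx": 0, "ty": 0, "tz": -2, "yaw": 0, "claw": 5},
  {"tx": 0, "ty": 0, "tz": -1, "yaw": 0, "claw": 5},
  {"tx": 0, "ty": 0, "tz": -1, "yaw": 0, "claw": 5},
  {"tx": 0, "ty": 0, "tz": -0.4, "yaw": 0, "claw": 5},
  {"tx": 0, "ty": 0, "tz": 0, "yaw": 0, "claw": 4},
  {"tx": 0, "ty": 0, "tz": 0, "yaw": 0, "claw": 3},
  {"tx": 0, "ty": 0, "tz": 0, "yaw": 0, "claw": 2.5},
  {"tx": 0, "ty": 0, "tz": 0, "yaw": 0, "claw": 1.5},
  {"tx": 0, "ty": 0, "tz": 0, "yaw": 0, "claw": 1.5},
  {"tx": 0, "ty": 0, "tz": 0, "yaw": 0, "claw": 1.5},
  {"tx": 0, "ty": 0, "tz": 0, "yaw": 0, "claw": 1.5},
], newtons=50)

```text
time_s: 18.25
position: [0.642, 0.1821, 0.0901]
tool_rot: [[-0.116, 0.993, 0.002], [0.993, 0.116, 0.0], [0.0, 0.002, -1.0]]
ft_force: [1.4, 1.0, 6.7]
grip_width: 0.026
gripper_force: 49.7
```

Request:
servo_tool([
  {"tx": 0, "ty": 0, "tz": 0.5, "yaw": 0, "claw": 1.5},
  {"tx": 0, "ty": 0, "tz": 1, "yaw": 0, "claw": 1.5},
  {"tx": 0, "ty": 0, "tz": 1.5, "yaw": 0, "claw": 1.5},
  {"tx": 0, "ty": 0, "tz": 1, "yaw": 0, "claw": 1.5},
  {"tx": -1, "ty": -0.8, "tz": 0, "yaw": 0, "claw": 1.5},
  {"tx": -2, "ty": -1.6, "tz": 0, "yaw": 0, "claw": 1.5},
  {"tx": -2, "ty": -1.7, "tz": 0, "yaw": 0, "claw": 1.5},
  {"tx": -2, "ty": -1.7, "tz": 0, "yaw": 0, "claw": 1.5},
  {"tx": -2, "ty": -1.7, "tz": 0, "yaw": 0, "claw": 1.5},
  {"tx": -2, "ty": -1.7, "tz": 0, "yaw": 0, "claw": 1.5},
  {"tx": -2, "ty": -1.6, "tz": 0, "yaw": 0, "claw": 1.5},
  {"tx": -1.4, "ty": -1, "tz": 0, "yaw": 0, "claw": 1.5},
  {"tx": 0, "ty": 0, "tz": 0, "yaw": 0, "claw": 1.5},
  {"tx": 0, "ty": 0, "tz": 0, "yaw": 0, "claw": 1.5},
  {"tx": 0, "ty": 0, "tz": 0, "yaw": 0, "claw": 1.5},
], newtons=50)

```text
time_s: 19.75
position: [0.4981, 0.0644, 0.1293]
tool_rot: [[-0.116, 0.993, 0.001], [0.993, 0.116, 0.0], [0.0, 0.001, -1.0]]
ft_force: [0.3, 0.1, -2.7]
grip_width: 0.026
gripper_force: 49.8
```

```bash
python3 g.py lift3 scene
```

```text
pos [0.4981 0.0644 0.1293] 19.75
scene -0.01 24 [[0.443, 0.025], [0.554, 0.092]]
scene 0.0 464 [[0.446, 0.013], [0.539, 0.117]]
scene 0.01 50 [[0.461, 0.035], [0.524, 0.098]]
scene 0.04 45 [[0.469, 0.052], [0.505, 0.094]]
scene 0.05 55 [[0.467, 0.044], [0.503, 0.095]]
scene 0.06 57 [[0.469, 0.045], [0.506, 0.095]]
scene 0.07 55 [[0.467, 0.051], [0.507, 0.094]]
scene 0.08 59 [[0.467, 0.044], [0.505, 0.094]]
scene 0.09 60 [[0.467, 0.044], [0.509, 0.094]]
scene 0.1 60 [[0.467, 0.049], [0.502, 0.094]]
scene 0.11 60 [[0.467, 0.044], [0.508, 0.095]]
scene 0.12 113 [[0.469, 0.041], [0.518, 0.092]]
scene 0.13 36 [[0.48, 0.056], [0.504, 0.083]]
scene 0.14 28 [[0.477, 0.057], [0.516, 0.08]]
scene 0.15 47 [[0.472, 0.056], [0.521, 0.079]]
scene 0.16 62 [[0.471, 0.055], [0.521, 0.077]]
scene 0.17 50 [[0.47, 0.056], [0.524, 0.077]]
```

Request:
servo_tool([
  {"tx": 0, "ty": 0, "tz": -1, "yaw": 0, "claw": 1.5},
  {"tx": 0, "ty": 0, "tz": -1, "yaw": 0, "claw": 1.5},
  {"tx": 0, "ty": 0, "tz": -0.7, "yaw": 0, "claw": 1.5},
  {"tx": 0, "ty": 0, "tz": -0.3, "yaw": 0, "claw": 1.5},
  {"tx": 0, "ty": 0, "tz": -0.1, "yaw": 0, "claw": 1.5},
  {"tx": 0, "ty": 0, "tz": 0, "yaw": 0, "claw": 1.5},
  {"tx": 0, "ty": 0, "tz": 0, "yaw": 0, "claw": 1.5},
  {"tx": 0, "ty": 0, "tz": 0, "yaw": 0, "claw": 3},
  {"tx": 0, "ty": 0, "tz": 0, "yaw": 0, "claw": 4},
  {"tx": 0, "ty": 0, "tz": 0, "yaw": 0, "claw": 5.5},
  {"tx": 0, "ty": 0, "tz": 0, "yaw": 0, "claw": 5.5},
  {"tx": 0, "ty": 0, "tz": 0, "yaw": 0, "claw": 5.5},
  {"tx": 0, "ty": 0, "tz": 1, "yaw": 0, "claw": 5.5},
  {"tx": 0, "ty": 0, "tz": 2, "yaw": 0, "claw": 5.5},
  {"tx": 0, "ty": 0, "tz": 3, "yaw": 0, "claw": 5.5},
  {"tx": 0, "ty": 0, "tz": 4, "yaw": 0, "claw": 5.5},
  {"tx": 0, "ty": 0, "tz": 3, "yaw": 0, "claw": 5.5},
  {"tx": 0, "ty": 0, "tz": 0, "yaw": 0, "claw": 5.5},
], newtons=50)

```text
time_s: 21.6
position: [0.4988, 0.0639, 0.2328]
tool_rot: [[-0.116, 0.993, 0.009], [0.993, 0.116, -0.001], [-0.002, 0.008, -1.0]]
ft_force: [0.9, -0.3, -1.1]
grip_width: 0.0551
gripper_force: 0.0
```

Request:
servo_tool([
  {"tx": -0.2, "ty": 1.5, "tz": 0, "yaw": 0, "claw": 5.5},
  {"tx": -0.4, "ty": 2.5, "tz": 0, "yaw": 0, "claw": 5.5},
  {"tx": -0.4, "ty": 2.5, "tz": 0, "yaw": 0, "claw": 5.5},
  {"tx": -0.4, "ty": 2.5, "tz": 0, "yaw": 0, "claw": 5.5},
  {"tx": -0.4, "ty": 2.5, "tz": 0, "yaw": 0, "claw": 5.5},
  {"tx": -0.4, "ty": 2.5, "tz": 0, "yaw": 0, "claw": 5.5},
  {"tx": -0.4, "ty": 2.5, "tz": 0, "yaw": 0, "claw": 5.5},
  {"tx": -0.4, "ty": 2.5, "tz": 0, "yaw": 0, "claw": 5.5},
  {"tx": -0.4, "ty": 2.5, "tz": 0, "yaw": 0, "claw": 5.5},
  {"tx": -0.4, "ty": 2.5, "tz": 0, "yaw": 0, "claw": 5.5},
  {"tx": -0.4, "ty": 2.5, "tz": 0, "yaw": 0, "claw": 5.5},
  {"tx": -0.4, "ty": 2.5, "tz": 0, "yaw": 0, "claw": 5.5},
  {"tx": -0.2, "ty": 2.5, "tz": 0, "yaw": 0, "claw": 5.5},
  {"tx": 0, "ty": 1.4, "tz": 0, "yaw": 0, "claw": 5.5},
  {"tx": 0, "ty": 0, "tz": 0, "yaw": 0, "claw": 5.5},
  {"tx": 0, "ty": 0, "tz": 0, "yaw": 0, "claw": 5.5},
])

```text
time_s: 23.2
position: [0.4494, 0.3924, 0.2278]
tool_rot: [[-0.116, 0.993, -0.0], [0.993, 0.116, -0.001], [-0.001, -0.001, -1.0]]
ft_force: [0.9, -0.4, 0.5]
grip_width: 0.0547
gripper_force: 0.0
```

```bash
python3 st.py
```

```text
scene 125 [0.4952 0.0669 0.1313] 48 off mm [-2.2  2.6]
scene 110 [ 0.5089 -0.0338  0.117 ] 33 off mm [-0.4  1.1]
scene 90 [ 0.5211 -0.1314  0.0957] 26 off mm [-0.1  2.7]
top 125 [0.4982 0.0633 0.1324] 61 off mm [ 0.8 -1. ]
top 110 [ 0.5105 -0.0374  0.1176] 46 off mm [ 1.2 -2.5]
top 90 [ 0.5222 -0.1341  0.0974] 34 off mm [ 1. -0.]
```

Request:
servo_tool([
  {"tx": 0.1, "ty": 0, "tz": -1, "yaw": 0, "claw": 5.5},
  {"tx": 0, "ty": 0, "tz": -2, "yaw": 0, "claw": 5.5},
  {"tx": 0, "ty": 0, "tz": -2, "yaw": 0, "claw": 5.5},
  {"tx": 0, "ty": 0, "tz": -2, "yaw": 0, "claw": 5.5},
  {"tx": 0, "ty": 0, "tz": -2, "yaw": 0, "claw": 5.5},
  {"tx": 0, "ty": 0, "tz": -1, "yaw": 0, "claw": 5.5},
  {"tx": 0, "ty": 0, "tz": -0.2, "yaw": 0, "claw": 5.5},
  {"tx": 0, "ty": 0, "tz": 0, "yaw": 0, "claw": 4},
  {"tx": 0, "ty": 0, "tz": 0, "yaw": 0, "claw": 3},
  {"tx": 0, "ty": 0, "tz": 0, "yaw": 0, "claw": 2},
  {"tx": 0, "ty": 0, "tz": 0, "yaw": 0, "claw": 2},
  {"tx": 0, "ty": 0, "tz": 0, "yaw": 0, "claw": 2},
  {"tx": 0, "ty": 0, "tz": 0, "yaw": 0, "claw": 2},
], newtons=50)

```text
time_s: 24.6
position: [0.451, 0.3933, 0.1271]
tool_rot: [[-0.116, 0.993, 0.002], [0.993, 0.116, 0.001], [0.001, 0.002, -1.0]]
ft_force: [1.6, 0.4, 5.8]
grip_width: 0.0294
gripper_force: 49.8
```

Next I'll lift 9 cm to clear the end block and move to pad a at (0.4855, 0.1635).

Request:
servo_tool([
  {"tx": 0, "ty": 0, "tz": 0.5, "yaw": 0, "claw": 2},
  {"tx": 0, "ty": 0, "tz": 1.5, "yaw": 0, "claw": 2},
  {"tx": 0, "ty": 0, "tz": 2, "yaw": 0, "claw": 2},
  {"tx": 0, "ty": 0, "tz": 2, "yaw": 0, "claw": 2},
  {"tx": 0, "ty": 0, "tz": 2, "yaw": 0, "claw": 2},
  {"tx": 0, "ty": 0, "tz": 1, "yaw": 0, "claw": 2},
  {"tx": 0.2, "ty": -1, "tz": 0, "yaw": 0, "claw": 2},
  {"tx": 0.3, "ty": -2, "tz": 0, "yaw": 0, "claw": 2},
  {"tx": 0.4, "ty": -2.5, "tz": 0, "yaw": 0, "claw": 2},
  {"tx": 0.4, "ty": -2.5, "tz": 0, "yaw": 0, "claw": 2},
  {"tx": 0.4, "ty": -2.5, "tz": 0, "yaw": 0, "claw": 2},
  {"tx": 0.4, "ty": -2.5, "tz": 0, "yaw": 0, "claw": 2},
  {"tx": 0.4, "ty": -2.5, "tz": 0, "yaw": 0, "claw": 2},
  {"tx": 0.4, "ty": -2.5, "tz": 0, "yaw": 0, "claw": 2},
  {"tx": 0.3, "ty": -2.5, "tz": 0, "yaw": 0, "claw": 2},
  {"tx": 0.3, "ty": -1.5, "tz": 0, "yaw": 0, "claw": 2},
  {"tx": 0, "ty": -1, "tz": 0, "yaw": 0, "claw": 2},
  {"tx": 0, "ty": 0, "tz": 0, "yaw": 0, "claw": 2},
  {"tx": 0, "ty": 0, "tz": 0, "yaw": 0, "claw": 2},
], newtons=50)

```text
time_s: 26.5
position: [0.485, 0.1632, 0.2157]
tool_rot: [[-0.116, 0.993, -0.001], [0.993, 0.116, 0.0], [0.0, -0.001, -1.0]]
ft_force: [0.0, 0.3, -2.7]
grip_width: 0.0297
gripper_force: 49.7
```

```bash
python3 g.py lift4 scene
```

```text
pos [0.485  0.1632 0.2157] 26.5
scene -0.01 34 [[0.427, 0.121], [0.45, 0.191]]
scene 0.0 476 [[0.434, 0.11], [0.526, 0.202]]
scene 0.01 43 [[0.456, 0.125], [0.519, 0.191]]
scene 0.09 61 [[0.455, 0.147], [0.491, 0.197]]
scene 0.1 68 [[0.454, 0.144], [0.499, 0.197]]
scene 0.11 74 [[0.454, 0.144], [0.499, 0.198]]
scene 0.12 69 [[0.454, 0.148], [0.49, 0.197]]
scene 0.13 75 [[0.454, 0.143], [0.496, 0.197]]
scene 0.14 67 [[0.454, 0.148], [0.496, 0.197]]
scene 0.15 76 [[0.452, 0.144], [0.494, 0.196]]
scene 0.16 73 [[0.452, 0.149], [0.488, 0.197]]
scene 0.17 73 [[0.453, 0.146], [0.493, 0.196]]
scene 0.18 82 [[0.452, 0.144], [0.49, 0.196]]
scene 0.19 81 [[0.452, 0.146], [0.492, 0.196]]
scene 0.2 125 [[0.454, 0.137], [0.507, 0.193]]
scene 0.21 65 [[0.463, 0.148], [0.494, 0.184]]
scene 0.22 34 [[0.468, 0.155], [0.488, 0.179]]
scene 0.23 42 [[0.458, 0.154], [0.5, 0.178]]
scene 0.24 55 [[0.455, 0.155], [0.505, 0.178]]
scene 0.25 70 [[0.455, 0.155], [0.503, 0.177]]
scene 0.26 64 [[0.457, 0.155], [0.505, 0.177]]
```

Upright and centred. The target height is 0.1271+0.008 = 0.135, so I lower it by 8 cm.

Request:
servo_tool([
  {"tx": 0, "ty": 0, "tz": -1, "yaw": 0, "claw": 2},
  {"tx": 0, "ty": 0, "tz": -1.5, "yaw": 0, "claw": 2},
  {"tx": 0, "ty": 0, "tz": -1.5, "yaw": 0, "claw": 2},
  {"tx": 0, "ty": 0, "tz": -1.5, "yaw": 0, "claw": 2},
  {"tx": 0, "ty": 0, "tz": -1, "yaw": 0, "claw": 2},
  {"tx": 0, "ty": 0, "tz": -1, "yaw": 0, "claw": 2},
  {"tx": 0, "ty": 0, "tz": -0.4, "yaw": 0, "claw": 2},
  {"tx": 0, "ty": 0, "tz": -0.1, "yaw": 0, "claw": 2},
  {"tx": 0, "ty": 0, "tz": 0, "yaw": 0, "claw": 2},
  {"tx": 0, "ty": 0, "tz": 0, "yaw": 0, "claw": 2},
], newtons=50)

```text
time_s: 27.55
position: [0.4856, 0.163, 0.1366]
tool_rot: [[-0.116, 0.993, 0.001], [0.993, 0.116, 0.0], [-0.0, 0.001, -1.0]]
ft_force: [0.9, 0.3, -2.8]
grip_width: 0.0294
gripper_force: 49.7
```

Request:
servo_tool([
  {"tx": 0, "ty": 0, "tz": 0, "yaw": 0, "claw": 3.2},
  {"tx": 0, "ty": 0, "tz": 0, "yaw": 0, "claw": 4},
  {"tx": 0, "ty": 0, "tz": 0, "yaw": 0, "claw": 5.5},
  {"tx": 0, "ty": 0, "tz": 0, "yaw": 0, "claw": 5.5},
  {"tx": 0, "ty": 0, "tz": 0, "yaw": 0, "claw": 5.5},
  {"tx": 0, "ty": 0, "tz": 1, "yaw": 0, "claw": 5.5},
  {"tx": 0, "ty": 0, "tz": 2, "yaw": 0, "claw": 5.5},
  {"tx": 0, "ty": 0, "tz": 2, "yaw": 0, "claw": 5.5},
  {"tx": 0, "ty": 0, "tz": 3, "yaw": 0, "claw": 5.5},
  {"tx": 0, "ty": 0, "tz": 3, "yaw": 0, "claw": 5.5},
  {"tx": 0, "ty": 2, "tz": 0, "yaw": 0, "claw": 5.5},
  {"tx": 0, "ty": 3, "tz": 0, "yaw": 0, "claw": 5.5},
  {"tx": 0, "ty": 3, "tz": 0, "yaw": 0, "claw": 5.5},
  {"tx": 0, "ty": 3, "tz": 0, "yaw": 0, "claw": 5.5},
  {"tx": 0, "ty": 3, "tz": 0, "yaw": 0, "claw": 5.5},
  {"tx": 0, "ty": 3, "tz": 0, "yaw": 0, "claw": 5.5},
  {"tx": 0, "ty": 2, "tz": 0, "yaw": 0, "claw": 5.5},
  {"tx": 0, "ty": 0, "tz": 0, "yaw": 0, "claw": 5.5},
  {"tx": 0, "ty": 0, "tz": 0, "yaw": 0, "claw": 5.5},
  {"tx": 0, "ty": 0, "tz": 0, "yaw": 0, "claw": 5.5},
])

```text
time_s: 29.55
position: [0.4855, 0.3522, 0.2465]
tool_rot: [[-0.115, 0.993, 0.0], [0.993, 0.115, -0.0], [-0.0, 0.0, -1.0]]
ft_force: [0.8, 0.3, -0.5]
grip_width: 0.0551
gripper_force: 0.0
```

```bash
python3 st.py; python3 -c "
from h import *
a=np.load('top.npz')['im'];b=np.load('scene.npz')['im']
save('fin.png',np.hstack([cv2.resize(a[140:260,220:380],(400,300)),cv2.resize(b[140:260,240:400],(400,300))]))
P=cloud('top',np.load('top.npz')['d']);q=P[160:190,303:333];m=q[...,2]>.06;print('beaker',np.nanmean(q[m],0),m.sum())"
```

```text
scene 170 [0.4823 0.1657 0.1765] 64 off mm [-3.2  2.2]
scene 125 [0.4952 0.0665 0.1311] 47 off mm [-2.2  2.2]
scene 110 [ 0.509  -0.0347  0.1166] 33 off mm [-0.3  0.2]
top 170 [0.4861 0.1611 0.1773] 84 off mm [ 0.6 -2.4]
top 125 [0.498  0.0632 0.1322] 61 off mm [ 0.6 -1.1]
top 110 [ 0.5105 -0.0374  0.1182] 46 off mm [ 1.2 -2.5]
top 90 [ 0.522  -0.134   0.0976] 33 off mm [0.8 0.1]
beaker [ 0.65216369 -0.01822565  0.08537171] 127
```

View pics/fin.png

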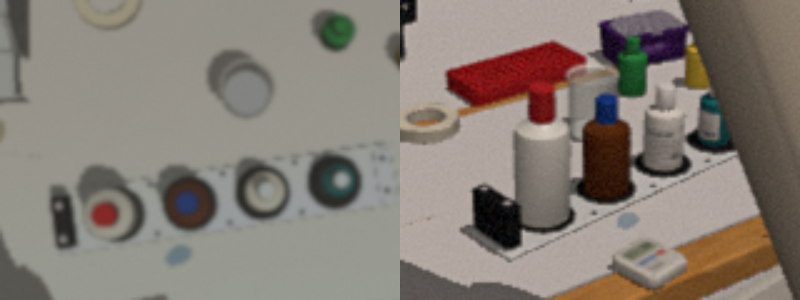

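Both views show all four bottles upright and centred on their pads, in order from the block (top crop at about 110,213; 188,203; 262,190; 335,180). The beaker has not moved.

```bash
python3 -c "
from rig import env
print(env.close_job())"
```

```text
the job is handed in; nothing more can be done
None
```

I handed the job in at about 30 s: all four bottles stand upright and released on their pads, tallest at the end block, each within about 4 mm of its pad's centre by my camera check; the beaker has not moved, and the hand-in gave no verdict.

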